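Feed turned cabinet feet to the finishing tumbler

ROBOT

A 7-joint arm with a two-finger parallel gripper is mounted at the origin on the work surface. World frame = base frame: x ahead of the robot, y to its left, z up, the work surface at z = 0. Lengths are in m, angles in rad, forces in N, time in s.
With the tool pointing down it reaches from about 0.425 to 0.8 m from the base axis. Payload 8.3 kg.
Tool frame: the origin (TCP) lies on the mounting face of the last link; the fingertips stand 173 mm ahead of it and the grasp point (between the pads) lies 155 mm ahead of it; z points along the fingers, y is the direction in which the jaws open and shut (so a half turn about z gives the same grasp; the last joint's range is limited). The gripper opens to 85 mm and grips with 20 to 120 N. Pads are 22 mm wide; open, the fingers measure 114 mm over their backs; the gripper's body (76 mm by 85 mm) begins 54 mm behind the grasp point. The pads swing forward as they close: fully open they stand 13 mm farther back than shut.
Start: joints at [-0.063, 0.383, 0.016, 1.37, -0.006, 1.388, -0.046], TCP at [0.625, 0, 0.405] pointing down, gripper open.
Joint ranges: [-2.95, 2.95], [-0.25, 2.06], [-1.52, 1.56], [0.18, 2.33], [-1.44, 4.58], [0.02, 2.06], [-3.01, 3.01]. Speed limits (rad/s): [2.39, 2.39, 3.01, 3.01, 3.14, 3.14, 3.14].

INTERFACE

Orientations are given as [roll, pitch, yaw] about the fixed x, y, z axes, in that order (R = Rz(yaw) Ry(pitch) Rx(roll)).
In Python, from plant import bot gives the robot as it stands.
- The arm moves only by the tool step_arm, never from a script. Its argument "motion" is a list of rows, each a list of 3 entries, a list of its own where there are three numbers: the shift along the tool's x, y, z in cm, then the turn, a rotation vector about the tool's x, y, z in rad, then the finger opening in cm, from 0 to 8.54. In form: [[[dx, dy, dz], [wx, wy, wz], hand], ...]. A call has 1 to 12 rows; each row is the pose to reach, as a shift and turn from the pose commanded when the call began, along the tool's axes at that moment; what a row does not reach only later rows make up. A row lasts 1/10 s, in which the tool goes at most 50 mm and 8.59 degrees, less where a joint would pass 70% of its speed; a pose out of reach is approached as far as the arm can. A call with a gripper value outside its range is refused whole. The fingers move at their own pace and stop on an object; "newtons" is the grip in N (left out, the last holds). Time passes only in rows, so rows that repeat a pose let the fingers close. It gives the time, the measured TCP pose, the force and the opening at its end, in the units of the state.
- bot.get_state(): the state, without advancing time (a new reading comes with each control period).
- bot.read_camera(name): name is "scene" or "side" or "wrist"; returns a dict with "color" (400x640x3 uint8, red, green, blue), "camera_matrix" (3x3 intrinsics, pixels), "k1" (the pictures are not rectified: a ray, as slopes to the right and down, at radius r is drawn at 1 + k1 r^2 times it, then the intrinsics apply), "origin" and "rotation" of the camera in the world. Camera axes: x right, y down, z forward; pixel columns grow to the right and rows downward; lengths in m; the calibration is good to about 2 mm. A picture is of the moment at which its call begins. There is no depth.
- bot.job_done(): hands the job in, once; it reports no verdict.
Trained networks look in a picture, given as the dict that the camera call returned (one of the last four; its "shot" number tells which), for a name from the list of things; names that differ only in an ending like _2 or _b are one class to them, and where a whole thing is asked for, a point or a joint stands for the part that bears it (a point fixed in the world has none). Each returns a list of dicts, best first, with "p" (0 to 1); they miss things now and then, are a little off and sometimes report something else, mostly with a low value. They report only what shows in the picture. A call takes as long as a camera call. They do not tell look-alikes from the thing itself.
- bot.silhouettes(picture, target): "mask" (400x640 bool, what is visible of it) and "xy" ([column, row] in pixels, amid what is visible of it).
- bot.tip_of(picture, target): "xy" ([column, row] in pixels: a listed point, or the origin of a listed thing).
The state is a dict: "time_s": time; "q": joint angles; "qvel": joint speeds; "joint_efforts": joint torques, N m; "eef_pos": TCP position; "tool_rot": TCP orientation; "contact_force": force on the tool from outside, world axes, zero at the start; "torque": the same for the moment, N m; "gripper_width": opening from 0.0 (shut) to 1.0 (fully open).
Only numpy, scipy, OpenCV 4.12 (cv2) and the standard library are available. Lean on these libraries where they do the work, as an engineer would, in place of code of your own. Each camera call takes 0.05 s, during which the arm holds its last target. There are 200 camera calls.

TASK

Gather all the small turned cabinet feet standing on the bench into the aluminium scoop, then push the tumbler hopper's sprung flap down with the nose of the scoop (not with your fingers) and tip all the feet in past it while the scoop holds it open. Set the empty scoop back level on its cork pad, and only then twist the black start key clockwise to its stop and let it spring back. Leave the other things on the bench alone.

Things in the scene. Friction and masses are not known exactly. Their poses are not given: they have to be found in the camera images.
- foot0_c (a point): one of four to six alike small turned cabinet feet of dark wood (absent ones read None): round, 34 mm high, 30 mm in diameter over the lower 22 mm, tapering to 21 mm at the top; they start standing on the bench. This point is its centre, half-way up; z is its own axis, wide end to narrow end
- foot1_c (a point): one of four to six alike small turned cabinet feet of dark wood (absent ones read None): round, 34 mm high, 30 mm in diameter over the lower 22 mm, tapering to 21 mm at the top; they start standing on the bench. This point is its centre, half-way up; z is its own axis, wide end to narrow end
- foot2_c (a point): one of four to six alike small turned cabinet feet of dark wood (absent ones read None): round, 34 mm high, 30 mm in diameter over the lower 22 mm, tapering to 21 mm at the top; they start standing on the bench. This point is its centre, half-way up; z is its own axis, wide end to narrow end
- foot3_c (a point): one of four to six alike small turned cabinet feet of dark wood (absent ones read None): round, 34 mm high, 30 mm in diameter over the lower 22 mm, tapering to 21 mm at the top; they start standing on the bench. This point is its centre, half-way up; z is its own axis, wide end to narrow end
- foot4_c (a point): one of four to six alike small turned cabinet feet of dark wood (absent ones read None): round, 34 mm high, 30 mm in diameter over the lower 22 mm, tapering to 21 mm at the top; they start standing on the bench. This point is its centre, half-way up; z is its own axis, wide end to narrow end
- foot5_c (a point): one of four to six alike small turned cabinet feet of dark wood (absent ones read None): round, 34 mm high, 30 mm in diameter over the lower 22 mm, tapering to 21 mm at the top; they start standing on the bench. This point is its centre, half-way up; z is its own axis, wide end to narrow end
- scoop: flat aluminium scoop with an upright dark wooden grip at its back; origin on its underside near the middle, x points towards the open nose, z up out of the tray. Tray 162 mm long (x -75 to +87), 110 mm wide, side and back walls 32 mm high and 3 mm thick, floor 3 mm thick; there is no front wall, from x = +42 the floor ramps up to a lip whose top is 11 mm high at x = +87. Mass about 0.16 kg. It starts standing on the cork pad
- scoop_grip (a point): where to hold the scoop: in the upright wooden grip, at x = -80, z = +78 mm of the scoop, axes as the scoop's. The grip is a plate 14 mm thick (along y), 46 mm long (x -103 to -57), from 40 to 100 mm above the scoop's underside; it can be pinched across its thickness from above or tilted in the scoop's x-z plane
- scoop_lip (a point): middle of the scoop's front lip (x = +87, z = +11 mm of the scoop)
- pad: thin cork pad 210 x 150 x 4 mm, the scoop's parking place; origin under its centre, x along its length
- hopper: fixed clear-walled square feed hopper of a finishing tumbler, origin under its centre, z up: 152 x 152 mm outside, walls 6 mm, 200 mm high, floor 6 mm thick. Its open top is closed by a sprung aluminium flap. The tumbler's wooden drum lies behind it at y = +185 mm (190 mm high); a grey control box 110 x 120 mm, 160 mm high stands on its +x side, centred at x = +150, y = -5 mm
- flap_hinge (a point): middle of the flap's hinge line, at x = 0, y = -68, z = 195 mm of the hopper; axes as the hopper's while the flap is shut (they turn with the flap). The flap, 132 mm wide and 4 mm thick, runs 131 mm from here along hopper +y
- flap (a joint): angle of the flap, 0 shut (level, about flush with the hopper's rim), grows to 1.0 as its free (+y) edge is pushed down into the hopper; a spring (0.16 N m shut, plus 0.12 N m per rad) shuts it again. Feet lying on the shut flap do not open it
- key_grip (a point): middle of the black start key's bar on top of the control box, on its upright axis, 186 mm above the bench, 26 mm above the box. The bar is 46 mm long (this point's x), 12 mm thick (y), from 8 to 40 mm above the box top; the point turns with the key
- key (a joint): start key, 0 at rest with its bar along hopper x; turns clockwise seen from above to a hard stop at 1.2 rad; a spring (0.04 N m at rest, plus 0.06 N m per rad) turns it back when let go
- wheel: turned wooden toy wheel, 60 mm wide, 22 mm high, lying flat; not part of the job, leave it alone. Origin under its middle
- bowl: small wooden bowl, 100 mm wide, 50 mm high; not part of the job, leave it alone. Origin under its middle
Not all that is in view belongs to the job. What is shaped like the part that bears foot0_c but turquoise is not meant.

How it is judged:
By the outcome, as a careful person would: the job done as asked, in the order asked, and still so for the second after the job is handed in, with the robot touching nothing.
Of foot0, foot1, foot2, foot3, foot4, foot5 only 4 to 6 are there at a start; the rules pass over those that are not, and their reading is None.
At some moment in a run one of foot0, foot1, foot2, foot3, foot4, foot5 may be knocked a few centimetres aside while the robot is not near it.
It also fails if it takes over 210 s, if anything falls off the work surface, if the arm or the gripper's body presses on something with over 40 N, if the wrist force passes 120 N, or if a joint passes its speed limit or range.

## Working session

There is one attempt and no reset: what is moved stays moved. The work goes in short steps, Python scripts to look and compute and a tool call to move; the robot and the scene stay as the last step left them, time stands still between calls to the robot, and variables do not carry over. Pictures are saved under pics/ and viewed, about 12 in all and at most 16, crops included, and the job is handed in when it is done.

Besides the shell and the picture viewer there is one more tool, called after "Request:" by a JSON object that holds its "fn" and its "kwargs". step_arm: Moves the arm, as the interface text tells. Its arguments: {"type":"object","properties":{"motion":{"type":"array"},"newtons":{"type":"number"}},"required":["motion"]}

```bash
ls; mkdir -p pics
cat > h.py <<'E'
import numpy as np, cv2
from plant import bot
from scipy.spatial.transform import Rotation as R
def ray(p,xy):
    K=np.array(p["camera_matrix"]);k=p["k1"]
    d=np.array([(xy[0]-K[0,2])/K[0,0],(xy[1]-K[1,2])/K[1,1]]);u=d.copy()
    for _ in range(20): u=d/(1+k*(u@u))
    v=np.array(p["rotation"])@np.array([u[0],u[1],1.]);return np.array(p["origin"]),v
def atz(p,xy,z):
    o,v=ray(p,xy);return o+v*(z-o[2])/v[2]
def proj(p,X):
    K=np.array(p["camera_matrix"]);c=np.array(p["rotation"]).T@(np.array(X)-np.array(p["origin"]))
    u=c[:2]/c[2];u=u*(1+p["k1"]*(u@u));return np.array([K[0,0]*u[0]+K[0,2],K[1,1]*u[1]+K[1,2]])
def save(p,n): cv2.imwrite("pics/"+n,p["color"][:,:,::-1])
def tri(rays):
    A=0;b=0
    for o,v in rays:
        v=v/np.linalg.norm(v);M=np.eye(3)-np.outer(v,v);A=A+M;b=b+M@o
    return np.linalg.solve(A,b)
E
python3 - <<'E'
from h import *
s=bot.get_state();print(s)
P={n:bot.read_camera(n) for n in("scene","side","wrist")}
for n,p in P.items(): save(p,n+"0.png");print(n,p["origin"],np.array(p["rotation"]).round(2).tolist(),np.array(p["camera_matrix"])[0,0],p["k1"])
im=np.vstack([P["scene"]["color"],P["side"]["color"]]);cv2.imwrite("pics/both0.png",cv2.resize(im,(480*1,600))[:,:,::-1])
for t in["scoop","scoop_grip","scoop_lip","pad","hopper","flap_hinge","key_grip","wheel","bowl","foot0_c"]:
  for n,p in P.items():
    for d in bot.tip_of(p,t)[:9]: 
      if d["p"]>.2: print(t,n,np.round(d["xy"],1),round(d["p"],2))
E
```

```text
pics
{'time_s': 0.0, 'q': array([-0.06291565,  0.38422861,  0.01640557,  1.371179  , -0.00631828,
        1.38816055, -0.04650195]), 'qvel': array([ 1.13920165e-03,  6.05898102e-04, -9.90715823e-04, -6.74674989e-05,
        3.48383860e-05, -1.37556266e-04, -3.09733226e-04]), 'joint_efforts': array([-4.50568632e-04, -6.27588844e+01,  8.43669288e-01, -3.71825659e+01,
        1.65239023e-02,  1.39937960e-02, -1.08329079e-04]), 'eef_pos': array([6.24834951e-01, 3.84094248e-05, 4.03673467e-01]), 'tool_rot': array([-3.13966666e+00,  2.78766499e-05,  1.57084100e+00]), 'contact_force': array([ 0.21219672, -0.13521769,  1.45483764]), 'torque': array([-0.03137492,  0.05421696, -0.03086634]), 'gripper_width': 0.9978487254406615}
scene [ 1.21358257 -0.13136639  1.15455957] [-2.59, -0.0, 1.49] 510.3530859704527 0.042276740407575786
side [ 0.04794341 -0.61593454  0.71117358] [-2.19, -0.0, -0.78] 405.87985078519813 -0.015414528956494778
wrist [0.62316993 0.06725902 0.37360862] [2.87, 0.0, 0.0] 298.27020596516104 -0.04449883622087144
scoop scene [325.5 190.2] 0.65
scoop side [275.4 271.4] 0.84
scoop wrist [188.5 216.1] 0.75
scoop_grip scene [295.1 174.8] 0.87
scoop_grip scene [368.4 302. ] 0.37
scoop_grip side [299.3 264. ] 0.72
scoop_lip scene [358.9 187.6] 0.6
scoop_lip scene [239.9 180.7] 0.46
scoop_lip side [256.4 252.3] 0.71
scoop_lip wrist [176.2 148.3] 0.58
hopper scene [422.7 169.6] 0.88
hopper side [192.  227.9] 0.6
flap_hinge scene [413.7 120.2] 0.86
flap_hinge side [194.1 175.8] 0.97
key_grip scene [447.1 169.5] 0.61
key_grip side [231.2 149.1] 0.78
wheel scene [237.6 271.3] 0.63
wheel side [414.1 281.3] 0.94
wheel wrist [323.6 302.4] 0.74
bowl scene [365.1 300. ] 0.97
bowl side [345.2 203.5] 0.7
bowl wrist [441.8 164.8] 0.85
foot0_c scene [241.1 179. ] 0.58
foot0_c scene [218.3 176.2] 0.53
foot0_c scene [327.1 188.5] 0.22
foot0_c side [357.1 364.2] 0.67
foot0_c side [334.4 335.7] 0.57
foot0_c wrist [173.3 399. ] 0.43
```

```bash
sed -i 's/np.array(p\["rotation"\])/R.from_euler("xyz",p["rotation"]).as_matrix()/' h.py
python3 - <<'E'
import cv2
a=cv2.imread("pics/scene0.png");b=cv2.imread("pics/side0.png");cv2.imwrite("pics/a.png",cv2.resize(a,(800,500)));cv2.imwrite("pics/b.png",cv2.resize(b,(800,500)))
E
```

```text
(no output)
```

View pics/scene0.png

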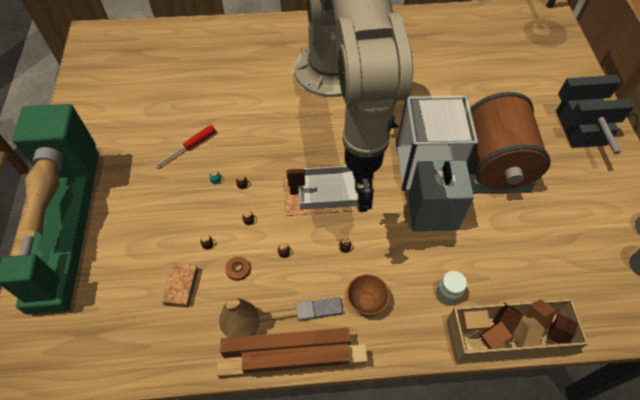

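View pics/side0.png

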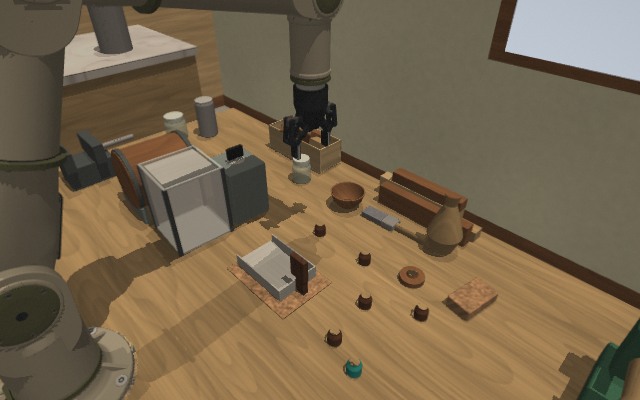

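Run:
```python
from h import *
P={n:bot.read_camera(n) for n in("scene","side")}
for n,px in (("scene",[(242,182),(248,218),(207,242),(284,251),(345,245),(215,177)]),("side",[(334,337),(364,301),(421,313),(364,259),(320,230),(354,369)])):
  for q in px: print(n,q,atz(P[n],q,.017).round(3))
  print()
for n,p in P.items():
  for d in bot.silhouettes(p,"foot0_c"):
    print(n,np.round(d["xy"]),round(d["p"],2),atz(p,d["xy"],.017).round(3))
def T(t,i=0,j=0):
  r=[ray(P["scene"],bot.tip_of(P["scene"],t)[i]["xy"]),ray(P["side"],bot.tip_of(P["side"],t)[j]["xy"])]
  X=tri(r);print(t,X.round(4))
for t in["scoop","scoop_grip","scoop_lip","hopper","flap_hinge","key_grip","wheel","bowl"]: T(t)
for n in P: print(n,[ (np.round(d["xy"],1),d["p"],atz(P[n],d["xy"],0.004)) for d in bot.tip_of(P[n],"pad")])
```

```text
scene (242, 182) [ 0.423 -0.281  0.017]
scene (248, 218) [ 0.537 -0.266  0.017]
scene (207, 242) [ 0.598 -0.368  0.017]
scene (284, 251) [ 0.639 -0.177  0.017]
scene (345, 245) [ 0.635 -0.025  0.017]
scene (215, 177) [ 0.401 -0.354  0.017]

side (334, 337) [ 0.416 -0.283  0.017]
side (364, 301) [ 0.528 -0.266  0.017]
side (421, 313) [ 0.589 -0.371  0.017]
side (364, 259) [ 0.627 -0.181  0.017]
side (320, 230) [ 0.628 -0.028  0.017]
side (354, 369) [ 0.392 -0.357  0.017]

scene [216. 177.] 0.46 [ 0.402 -0.352  0.017]
side [331. 340.] 0.72 [ 0.406 -0.284  0.017]
side [354. 368.] 0.72 [ 0.393 -0.356  0.017]
scoop [ 0.4547 -0.0551  0.0071]
scoop_grip [ 0.4552 -0.1346  0.0784]
scoop_lip [0.4549 0.0254 0.0145]
hopper [ 0.3991  0.2317 -0.0028]
flap_hinge [0.4002 0.1592 0.198 ]Traceback (most recent call last):
  File "<stdin>", line 12, in <module>
  File "<stdin>", line 10, in T
IndexError: list index out of range
```

Request:
{"fn": "step_arm", "kwargs": {"motion": [[[-2.6,0.7,5],[0,0,0],6.5],[[-2.6,0.7,10.5],[0,0,0],6.5],[[-2.6,0.7,10.5],[0,0,0],6.5],[[-2.6,0.7,10.5],[0,0,0],6.5],[[-2.6,0.7,10.5],[0,0,0],6.5]], "newtons": 40}}

```text
time_s: 2.9
eef_pos: [0.6327, -0.0252, 0.302]
tool_rot: [3.139, -0.001, 1.572]
contact_force: [0.3, -0.3, 0.1]
gripper_width: 0.761
```

```bash
cat >> h.py <<'E'
def feet(p,z=.017,zmax=.06):
    "dark-brown blobs via color: returns detector + silhouettes"
    for f in("silhouettes","tip_of"):
        for d in getattr(bot,f)(p,"foot0_c"):
            x=np.round(d["xy"]).astype(int);c=p["color"][min(x[1],399),min(x[0],639)]
            print(f,np.round(d["xy"],1),round(d["p"],2),atz(p,d["xy"],z).round(3)[:2],c)
E
python3 - <<'E'
from h import *
s=bot.get_state();print(s["time_s"],s["eef_pos"],s["tool_rot"],s["gripper_width"])
p=bot.read_camera("wrist");save(p,"w1.png");feet(p)
E
```

```text
2.9 [ 0.63273221 -0.02515407  0.30202432] [ 3.13893649e+00 -5.40266930e-04  1.57188332e+00] 0.7606278807101108
silhouettes [144.4 395.8] 0.61 [ 0.437 -0.259] [58 33 16]
tip_of [136.4 224.7] 0.37 [ 0.465 -0.052] [206 191 167]
```

View pics/w1.png

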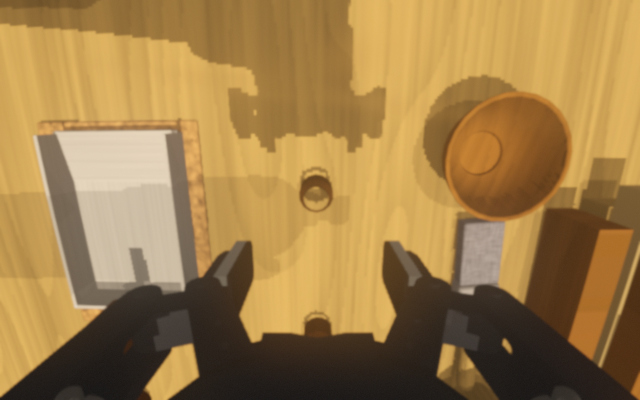

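Run:
```python
from h import *
p=bot.read_camera("wrist")
for q,z in (((316,193),.017),((316,200),.03),((317,325),.034)): print(q,atz(p,q,z).round(4))
p=bot.read_camera("scene")
a=p["color"].astype(int);m=((a.sum(2)<170)).astype(np.uint8)
n,l,st,c=cv2.connectedComponentsWithStats(m)
for i in range(1,n):
  if 25<st[i,4]<400: print(st[i],c[i].round(1),atz(p,c[i],.017).round(3)[:2])
```

```text
(316, 193) [ 0.6315 -0.0226  0.017 ]
(316, 200) [ 0.6315 -0.0254  0.03  ]
(317, 325) [ 0.6324 -0.1472  0.034 ]
[404   0  66   4 163] [428.1   1. ] [-0.28  0.36]
[547   0   8   8  56] [550.6   3.5] [-0.227  0.771]
[567   0  11  10  65] [572.2   3.2] [-0.221  0.843]
[310  62  13  13  51] [316.3  69.3] [ 0.015 -0.049]
[339  86  33   6 145] [355.3  88.5] [0.107 0.063]
[471  95  62  42 263] [493.6 108. ] [0.22 0.46]
[323 104   6  39  69] [325.  123.4] [ 0.237 -0.041]
[611 129  12   7  53] [616.  132.3] [0.341 0.778]
[186 130  30  20 151] [200.1 140.2] [ 0.27  -0.399]
[443 162   9  23 156] [446.9 172.9] [0.439 0.274]
[287 170  19  25 332] [295.6 179.8] [ 0.428 -0.137]
[212 174   9  10  41] [216.8 179.7] [ 0.41  -0.348]
[237 178  11  11  81] [242.2 183.5] [ 0.428 -0.281]
[243 215  11  10  75] [248.7 219.8] [ 0.543 -0.264]
[ 28 238   6  17  32] [ 30.5 245.8] [ 0.572 -0.797]
[201 238  12  11  80] [207.5 244.1] [ 0.604 -0.366]
[340 243  11  10  79] [344.9 247.2] [ 0.641 -0.026]
[279 247  11  11  81] [284.3 252.4] [ 0.643 -0.177]
[630 250  10  24 134] [635.5 261.6] [0.736 0.67 ]
[186 269  12  38 106] [192.1 287.8] [ 0.718 -0.398]
[234 270  16  10  32] [243.4 275.9] [ 0.698 -0.278]
[349 276  25  37 227] [356.3 290.7] [ 0.758 -0.011]
[373 301  14  11  27] [380.7 306. ] [0.8   0.041]
[550 302  19   6  55] [558.8 304.2] [0.828 0.452]
[361 314  17   5  39] [368.7 315.4] [0.821 0.01 ]
[461 320  15  13  43] [466.7 327.9] [0.867 0.228]
[222 341 129  17 320] [274.7 348.8] [ 0.879 -0.208]
[533 346  50  11 251] [557.7 350.5] [0.932 0.414]
[511 351  10   7  32] [515.7 353.5] [0.932 0.321]
[522 350  12   8  53] [526.5 353.3] [0.933 0.345]
[465 353  27   8  64] [479.2 356.1] [0.931 0.24 ]
[493 352  16   8  47] [500.4 355.3] [0.933 0.287]
```

Request:
{"fn": "step_arm", "kwargs": {"motion": [[[0,0,5],[0,0,0],6.5],[[0,0,10],[0,0,0],6.5],[[0,0,12.1],[0,0,0],6.5],[[0,0,12.1],[0,0,0],6.5],[[0,0,12.1],[0,0,0],2],[[0,0,12.1],[0,0,0],2],[[0,0,12.1],[0,0,0],2],[[0,0,12.1],[0,0,0],2],[[0,0,12.1],[0,0,0],2],[[0,0,7],[0,0,0],2],[[0,0,2],[0,0,0],2],[[0,0,0],[0,0,0],2]], "newtons": 40}}

```text
time_s: 4.35
eef_pos: [0.6333, -0.0261, 0.307]
tool_rot: [3.132, -0.0, 1.571]
contact_force: [1.1, 1.4, -0.1]
gripper_width: 0.325
```

Request:
{"fn": "step_arm", "kwargs": {"motion": [[[-2.5,-5,0],[0,0,0],2],[[-5,-10,0],[0,0,0],2],[[-6.8,-15,0],[0,0,0],2],[[-6.8,-15,0],[0,0,0],2],[[-6.8,-15,4.5],[0,0,0],2],[[-6.8,-15,8.4],[0,0,0],2],[[-6.8,-15,8.4],[0,0,0],2],[[-6.8,-15,8.4],[0,0,0],2],[[-6.8,-15,8.4],[0,0,0],4.2],[[-6.8,-15,8.4],[0,0,0],4.2],[[-6.8,-15,4],[0,0,0],4.2],[[-6.8,-15,0],[0,0,0],5]]}}

```text
time_s: 5.55
eef_pos: [0.4819, -0.0939, 0.3016]
tool_rot: [-3.141, -0.0, 1.571]
contact_force: [0.9, -0.4, 1.3]
gripper_width: 0.585
```

Request:
{"fn": "step_arm", "kwargs": {"motion": [[[-4,5,0],[0,0,0],6.5],[[-8.5,10,0],[0,0,0],6.5],[[-8.5,15,0],[0,0,0],6.5],[[-8.5,15,0],[0,0,0],6.5],[[-8.5,15,0],[0,0,0],6.5]]}}

```text
time_s: 6.05
eef_pos: [0.6346, -0.1797, 0.3002]
tool_rot: [3.139, 0.001, 1.571]
contact_force: [0.1, -0.2, -0.2]
gripper_width: 0.762
```

```bash
cat >> h.py <<'E'
def blobs(p):
    a=p["color"].astype(int);m=((a.sum(2)<170)).astype(np.uint8)
    n,l,st,c=cv2.connectedComponentsWithStats(m)
    for i in range(1,n):
        w=atz(p,c[i],.017)
        if 50<st[i,4]<120 and .35<w[0]<.75 and -.5<w[1]<.08: print(st[i],(w[:2]-[.009,0]).round(3))
E
python3 - <<'E'
from h import *
s=bot.get_state();print(s["time_s"],s["eef_pos"])
p=bot.read_camera("scene");blobs(p);w=bot.read_camera("wrist")
cv2.imwrite("pics/c1.png",np.hstack([cv2.resize(p["color"][140:280,180:400],(440,280)),cv2.resize(w["color"],(360,280))])[:,:,::-1])
E
```

```text
6.05 [ 0.63455191 -0.17965855  0.30019106]
[237 178  11  11  80] [ 0.419 -0.281]
[309 195  10   6  51] [ 0.48  -0.093]
[243 215  11  10  81] [ 0.534 -0.264]
[201 238  12  11  78] [ 0.595 -0.367]
[278 247  12  11  84] [ 0.635 -0.178]
[186 269  13  38 105] [ 0.708 -0.398]
```

View pics/c1.png

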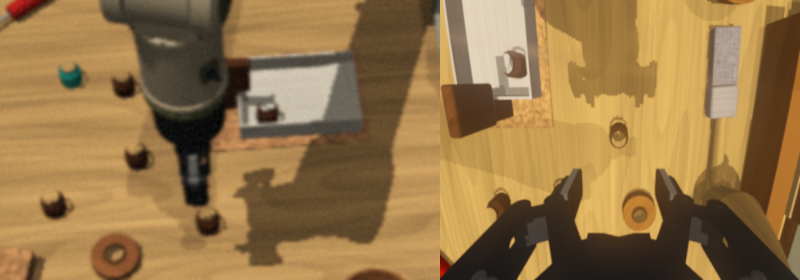

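Request:
{"fn": "step_arm", "kwargs": {"motion": [[[0,0.1,5],[0,0,0],6.5],[[0,0.1,10],[0,0,0],6.5],[[0,0.1,12.1],[0,0,0],6.5],[[0,0.1,12.1],[0,0,0],6.5],[[0,0.1,12.1],[0,0,0],2],[[0,0.1,12.1],[0,0,0],2],[[0,0.1,12.1],[0,0,0],2],[[0,0.1,12.1],[0,0,0],2],[[0,0.1,12.1],[0,0,0],2],[[0,0,7],[0,0,0],2],[[0,0,2],[0,0,0],2],[[0,0,0],[0,0,0],2]]}}

```text
time_s: 7.35
eef_pos: [0.6332, -0.1795, 0.3076]
tool_rot: [3.132, 0.002, 1.571]
contact_force: [1.2, -0.2, 0.4]
gripper_width: 0.328
```

Request:
{"fn": "step_arm", "kwargs": {"motion": [[[2,-4.5,0],[0,0,0],2],[[4,-9,0],[0,0,0],2],[[6,-13.5,0],[0,0,0],2],[[8.5,-18,0],[0,0,0],2],[[8.5,-20.4,0],[0,0,0],2],[[8.5,-20.4,4.5],[0,0,0],2],[[8.5,-20.4,8.4],[0,0,0],2],[[8.5,-20.4,8.4],[0,0,0],2],[[8.5,-20.4,8.4],[0,0,0],4.2],[[8.5,-20.4,8.4],[0,0,0],4.2],[[8.5,-20.4,4],[0,0,0],4.2],[[8.5,-20.4,0],[0,0,0],5]]}}

```text
time_s: 8.55
eef_pos: [0.4282, -0.0941, 0.3026]
tool_rot: [3.141, 0.0, 1.571]
contact_force: [1.1, -0.6, 1.0]
gripper_width: 0.587
```

Request:
{"fn": "step_arm", "kwargs": {"motion": [[[-4.5,2.5,0],[0,0,0],6.5],[[-9,5,0],[0,0,0],6.5],[[-13,8,0],[0,0,0],6.5],[[-17.1,10.6,0],[0,0,0],6.5],[[-17.1,10.6,0],[0,0,0],6.5],[[-17.1,10.6,0],[0,0,0],6.5]]}}

```text
time_s: 9.15
eef_pos: [0.5345, -0.2664, 0.301]
tool_rot: [3.14, 0.001, 1.569]
contact_force: [-0.1, 0.1, 0.2]
gripper_width: 0.764
```

Run:
```python
from h import *
s=bot.get_state();print(s["time_s"],s["eef_pos"])
p=bot.read_camera("scene");blobs(p);w=bot.read_camera("wrist")
cv2.imwrite("pics/c2.png",np.hstack([cv2.resize(p["color"][140:280,180:400],(440,280)),cv2.resize(w["color"],(360,280))])[:,:,::-1])
```

```text
9.15 [ 0.53448961 -0.26643181  0.30095884]
[307 174  11  12  79] [ 0.425 -0.093]
[308 193  11   9  75] [ 0.479 -0.094]
[243 215  11  10  77] [ 0.533 -0.264]
[201 238  12  11  78] [ 0.595 -0.367]
[185 269  14  37 105] [ 0.708 -0.398]
```

Request:
{"fn": "step_arm", "kwargs": {"motion": [[[0,0,5],[0,0,0],6.5],[[0,0,10],[0,0,0],6.5],[[0,0,12.1],[0,0,0],6.5],[[0,0,12.1],[0,0,0],6.5],[[0,0,12.1],[0,0,0],2],[[0,0,12.1],[0,0,0],2],[[0,0,12.1],[0,0,0],2],[[0,0,12.1],[0,0,0],2],[[0,0,12.1],[0,0,0],2],[[0,0,7],[0,0,0],2],[[0,0,2],[0,0,0],2],[[0,0,0],[0,0,0],2]]}}

```text
time_s: 10.45
eef_pos: [0.5351, -0.2658, 0.3069]
tool_rot: [3.133, 0.004, 1.571]
contact_force: [1.0, -0.1, -0.4]
gripper_width: 0.325
```

Request:
{"fn": "step_arm", "kwargs": {"motion": [[[5,0,-1],[0,0,0],2],[[10,0,-1],[0,0,0],2],[[15,-2,-1],[0,0,0],2],[[19,-5.2,-1],[0,0,0],2],[[20.7,-5.2,0],[0,0,0],2],[[20.7,-5.2,4.5],[0,0,0],2],[[20.7,-5.2,8.4],[0,0,0],2],[[20.7,-5.2,8.4],[0,0,0],2],[[20.7,-5.2,8.4],[0,0,0],4.2],[[20.7,-5.2,8.4],[0,0,0],4.2],[[20.7,-5.2,4],[0,0,0],4.2],[[20.7,-5.2,0],[0,0,0],5]]}}

```text
time_s: 11.65
eef_pos: [0.4821, -0.0583, 0.3027]
tool_rot: [3.14, 0.0, 1.57]
contact_force: [1.8, 0.6, 0.9]
gripper_width: 0.582
```

Request:
{"fn": "step_arm", "kwargs": {"motion": [[[-4.5,2,0],[0,0,0],6.5],[[-9,4,0],[0,0,0],6.5],[[-13.5,6,0],[0,0,0],6.5],[[-18,8,0],[0,0,0],6.5],[[-22.5,10,0],[0,0,0],6.5],[[-27,11.3,0],[0,0,0],6.5],[[-31,11.3,0],[0,0,0],6.5],[[-31,11.3,0],[0,0,0],6.5],[[-31,11.3,0],[0,0,0],6.5]]}}

```text
time_s: 12.55
eef_pos: [0.5946, -0.3699, 0.3018]
tool_rot: [3.139, 0.002, 1.568]
contact_force: [0.4, 0.9, 0.0]
gripper_width: 0.759
```

Run:
```python
from h import *
s=bot.get_state();print(s["time_s"],s["eef_pos"])
p=bot.read_camera("scene");blobs(p);w=bot.read_camera("wrist")
cv2.imwrite("pics/c3.png",np.hstack([cv2.resize(p["color"][140:280,180:400],(440,280)),cv2.resize(w["color"],(360,280))])[:,:,::-1])
```

```text
12.55 [ 0.59456526 -0.369898    0.30178692]
[307 175  10  11  85] [ 0.424 -0.094]
[237 178  11  11  80] [ 0.419 -0.281]
[321 191  10   9  68] [ 0.477 -0.061]
[308 193  11   8  70] [ 0.478 -0.094]
[201 238  12  11  81] [ 0.595 -0.367]
[186 269  12  37  99] [ 0.708 -0.398]
```

View pics/c3.png

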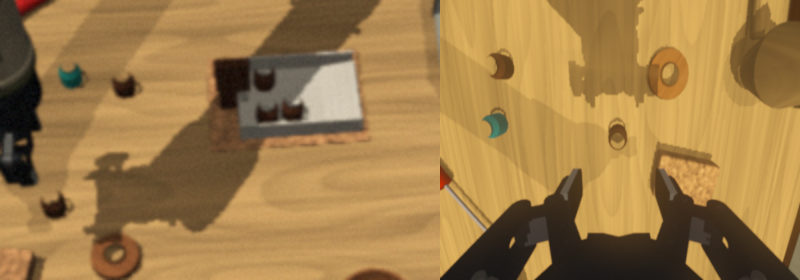

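Request:
{"fn": "step_arm", "kwargs": {"motion": [[[0,0,5],[0,0,0],6.5],[[0,0,10],[0,0,0],6.5],[[0,0,12.1],[0,0,0],6.5],[[0,0,12.1],[0,0,0],6.5],[[0,0,12.1],[0,0,0],2],[[0,0,12.1],[0,0,0],2],[[0,0,12.1],[0,0,0],2],[[0,0,12.1],[0,0,0],2],[[0,0,12.1],[0,0,0],2],[[0,0,7],[0,0,0],2],[[0,0,2],[0,0,0],2],[[0,0,0],[0,0,0],2]]}}

```text
time_s: 13.85
eef_pos: [0.5959, -0.3688, 0.3076]
tool_rot: [3.133, 0.005, 1.571]
contact_force: [0.2, -0.4, 1.5]
gripper_width: 0.331
```

Request:
{"fn": "step_arm", "kwargs": {"motion": [[[4.5,-2,-1],[0,0,0],2],[[9,-4,-1],[0,0,0],2],[[13.5,-6,-1],[0,0,0],2],[[18,-8,-1],[0,0,0],2],[[22,-11,-1],[0,0,0],2],[[26,-14,-1],[0,0,0],2],[[30,-16.7,-1],[0,0,0],2],[[31,-16.7,0],[0,0,0],2],[[31,-16.7,0],[0,0,0],2],[[31,-16.7,4.5],[0,0,0],2],[[31,-16.7,8.4],[0,0,0],2],[[31,-16.7,8.4],[0,0,0],2]]}}

```text
time_s: 15.05
eef_pos: [0.4265, -0.0592, 0.2124]
tool_rot: [-3.134, 0.0, 1.569]
contact_force: [-0.6, 0.8, -0.4]
gripper_width: 0.329
```

Request:
{"fn": "step_arm", "kwargs": {"motion": [[[0,0,0],[0,0,0],4.2],[[0,0,0],[0,0,0],4.2],[[0,0,-4],[0,0,0],4.2],[[0,0,-8.4],[0,0,0],5],[[-4.5,0,-8.4],[0,0,0],6.5],[[-9,0,-8.4],[0,0,0],6.5],[[-13.5,-0.8,-8.4],[0,0,0],6.5],[[-18,-0.8,-8.4],[0,0,0],6.5],[[-22.3,-0.8,-8.4],[0,0,0],6.5],[[-22.3,-0.8,-8.4],[0,0,0],6.5],[[-22.3,-0.8,-8.4],[0,0,0],6.5]]}}

```text
time_s: 16.15
eef_pos: [0.42, -0.2825, 0.3016]
tool_rot: [3.139, 0.001, 1.568]
contact_force: [1.3, -0.0, 0.3]
gripper_width: 0.76
```

Run:
```python
from h import *
s=bot.get_state();print(s["time_s"],s["eef_pos"])
p=bot.read_camera("scene");blobs(p);w=bot.read_camera("wrist")
cv2.imwrite("pics/c4.png",np.hstack([cv2.resize(p["color"][140:280,180:400],(440,280)),cv2.resize(w["color"],(360,280))])[:,:,::-1])
```

```text
16.15 [ 0.41999254 -0.2825189   0.30164883]
[236 178  12  11  84] [ 0.42  -0.281]
[321 192  11   8  61] [ 0.478 -0.06 ]
[309 194  10   7  54] [ 0.479 -0.093]
[185 269  14  38 110] [ 0.709 -0.398]
```

View pics/c4.png

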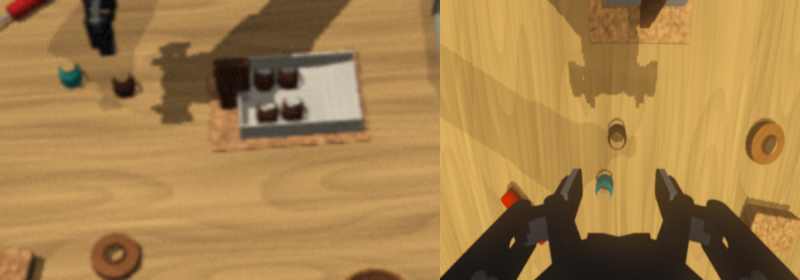

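Request:
{"fn": "step_arm", "kwargs": {"motion": [[[0,0,5],[0,0,0],6.5],[[0,0,10],[0,0,0],6.5],[[0,0,12.1],[0,0,0],6.5],[[0,0,12.1],[0,0,0],6.5],[[0,0,12.1],[0,0,0],2],[[0,0,12.1],[0,0,0],2],[[0,0,12.1],[0,0,0],2],[[0,0,12.1],[0,0,0],2],[[0,0,12.1],[0,0,0],2],[[0,0,7],[0,0,0],2],[[0,0,2],[0,0,0],2],[[0,0,-1],[0,0,0],2]]}}

```text
time_s: 17.45
eef_pos: [0.4204, -0.2816, 0.3149]
tool_rot: [3.136, 0.003, 1.57]
contact_force: [-0.3, 0.4, -0.0]
gripper_width: 0.329
```

Request:
{"fn": "step_arm", "kwargs": {"motion": [[[5,2,0],[0,0,0],2],[[10,3.5,0],[0,0,0],2],[[15,3.5,0],[0,0,0],2],[[20,3.5,0],[0,0,0],2],[[24,3.5,0],[0,0,0],2],[[25.6,3.5,0],[0,0,0],2],[[25.6,3.5,0],[0,0,0],2],[[25.6,3.5,4.5],[0,0,0],2],[[25.6,3.5,9.4],[0,0,0],2],[[25.6,3.5,9.4],[0,0,0],2],[[25.6,3.5,9.8],[0,0,0],2],[[25.6,3.5,9.8],[0,0,0],2]]}}

```text
time_s: 18.65
eef_pos: [0.456, -0.0256, 0.2138]
tool_rot: [3.138, 0.0, 1.57]
contact_force: [-0.0, 0.5, -0.2]
gripper_width: 0.328
```

Request:
{"fn": "step_arm", "kwargs": {"motion": [[[0,0,0],[0,0,0],4.2],[[0,0,0],[0,0,0],4.2],[[0,0,-4],[0,0,0],4.2],[[0,0,-8.8],[0,0,0],5],[[-4.5,0,-8.8],[0,0,0],6.5],[[-9,0,-8.8],[0,0,0],6.5],[[-13.5,0,-8.8],[0,0,0],6.5],[[-17,0,-8.8],[0,0,0],6.5],[[-17,0,-8.8],[0,0,0],6.5],[[-17,0,-8.8],[0,0,0],6.5]]}}

```text
time_s: 19.65
eef_pos: [0.4549, -0.1956, 0.3004]
tool_rot: [3.141, 0.0, 1.569]
contact_force: [-0.1, 0.1, 0.5]
gripper_width: 0.761
```

Run:
```python
from h import *
s=bot.get_state();print(s["time_s"],s["eef_pos"],s["q"].round(2))
p=bot.read_camera("scene");blobs(p);q=bot.read_camera("side")
cv2.imwrite("pics/c5.png",np.hstack([cv2.resize(p["color"][110:250,180:400],(400,255)),cv2.resize(q["color"][130:350,100:445],(400,255))])[:,:,::-1])
for t in["scoop_grip","scoop_lip","key_grip","scoop"]:
  for pp in (p,q): 
    for d in bot.tip_of(pp,t): print(t,pp["shot"],d["xy"],d["p"])
```

```text
19.65 [ 0.45490318 -0.1956426   0.30039661] [ 0.13  0.19  0.23  1.87 -0.05  1.09  0.38]
[308 193  12   8  66] [ 0.478 -0.094]
[186 269  12  38 105] [ 0.709 -0.398]
scoop_grip 17 [296.8, 173.1] 0.68
scoop_grip 18 [298.7, 263.9] 0.66
scoop_lip 17 [359.7, 188.5] 0.96
scoop_lip 18 [254.7, 253.8] 0.69
key_grip 17 [443.0, 172.4] 0.53
key_grip 17 [236.2, 268.8] 0.16
key_grip 18 [231.9, 150.3] 0.54
scoop 17 [325.5, 186.4] 0.79
scoop 18 [277.9, 268.5] 0.64
scoop 18 [193.2, 175.5] 0.6
```

View pics/c5.png

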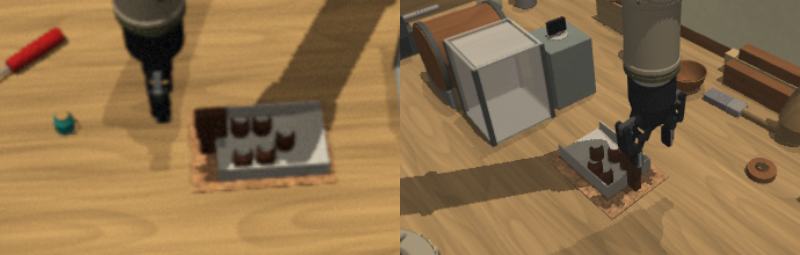

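Request:
{"fn": "step_arm", "kwargs": {"motion": [[[-3,0,1],[0,0.15,0],5],[[-6,0,2],[0,0.3,0],5],[[-7.3,0,2.5],[0,0.45,0],5],[[-7.3,0,2.5],[0,0.6,0],5],[[-7.3,0,2.5],[0,0.6,0],5],[[-7.3,0,2.5],[0,0.6,0],5],[[-7.3,0,2.5],[0,0.6,0],5]]}}

```text
time_s: 20.85
eef_pos: [0.4554, -0.2671, 0.2751]
tool_rot: [3.141, -0.597, 1.573]
contact_force: [-0.1, -0.2, -0.6]
gripper_width: 0.586
```

Run:
```python
from h import *
s=bot.get_state();print(s["time_s"],s["eef_pos"],s["tool_rot"],s["q"].round(2))
print(R.from_euler("xyz",s["tool_rot"]).as_matrix().round(3))
p=bot.read_camera("wrist");save(p,"w6.png")
print([(proj(p,[.455,y,.104]).round(),) for y in(-.159,-.113)])
```

```text
20.85 [ 0.45544736 -0.26706403  0.27506795] [ 3.14084519 -0.59658924  1.57305343] [ 0.45  0.44  0.23  1.69 -0.55  1.46  0.87]
[[-0.002  1.    -0.001]
 [ 0.827  0.002  0.562]
 [ 0.562  0.001 -0.827]]
[(array([319., 241.]),), (array([319., 173.]),)]
```

View pics/w6.png

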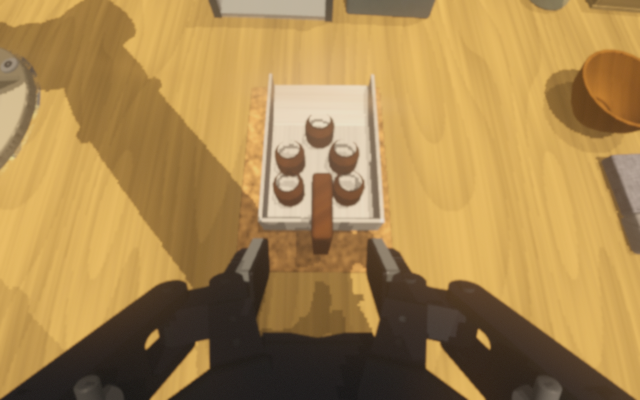

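Request:
{"fn": "step_arm", "kwargs": {"motion": [[[0,0.1,4],[0,0,0],5],[[0,0.1,7],[0,0,0],5],[[0,0.1,8],[0,0,0],5],[[0,0.1,8],[0,0,0],5],[[0,0.1,8],[0,0,0],0.4],[[0,0.1,8],[0,0,0],0.4],[[0,0.1,8],[0,0,0],0.4],[[0,0.1,8],[0,0,0],0.4],[[0,0.1,8],[0,0,0],0.4],[[0,0.1,8],[0,0,0],0.4],[[0,0.1,8],[0,0,0],0.4]], "newtons": 100}}

```text
time_s: 22.0
eef_pos: [0.4564, -0.224, 0.21]
tool_rot: [3.139, -0.599, 1.571]
contact_force: [-0.0, -1.3, 6.7]
gripper_width: 0.147
```

Request:
{"fn": "step_arm", "kwargs": {"motion": [[[0.8,0,-1.2],[0,0.03,0],0.4],[[1.7,0,-2.5],[0,0.06,0],0.4],[[2.8,0,-4.1],[0,0.08,0],0.4],[[2.8,0,-4.1],[0,0.08,0],0.4],[[2.8,0,-4.1],[0,0.08,0],0.4]]}}

```text
time_s: 22.5
eef_pos: [0.4559, -0.2233, 0.258]
tool_rot: [3.141, -0.678, 1.571]
contact_force: [0.1, -0.2, -2.9]
gripper_width: 0.148
```

Run:
```python
from h import *
s=bot.get_state();print(s["time_s"],s["eef_pos"],s["tool_rot"],s["q"].round(2),s["gripper_width"])
p=bot.read_camera("scene");q=bot.read_camera("side")
cv2.imwrite("pics/c7.png",np.hstack([cv2.resize(p["color"][110:250,220:440],(400,255)),cv2.resize(q["color"][130:350,100:445],(400,255))])[:,:,::-1])
def T(t):
  a=[bot.tip_of(x,t) for x in(p,q)]
  if all(a): 
    X=tri([ray(x,b[0]["xy"]) for x,b in zip((p,q),a)]);print(t,X.round(4),[b[0]["p"] for b in a])
for t in["scoop_grip","scoop_lip","scoop","key_grip","flap_hinge","hopper"]:T(t)
```

```text
22.5 [ 0.45586774 -0.22330775  0.25799795] [ 3.14107954 -0.67837265  1.57059301] [ 0.43  0.43  0.19  1.76 -0.62  1.44  0.86] 0.14838425378330652
scoop_grip [ 0.452  -0.1225  0.1358] [0.57, 0.61]
scoop_lip [0.4559 0.0444 0.0837] [0.96, 0.95]
scoop [ 0.4551 -0.0387  0.0694] [0.89, 0.71]
key_grip [ 0.4975  0.1665 -0.0049] [0.55, 0.45]
flap_hinge [0.3969 0.162  0.1919] [0.75, 0.98]
hopper [0.3941 0.2166 0.0074] [0.71, 0.72]
```

View pics/c7.png

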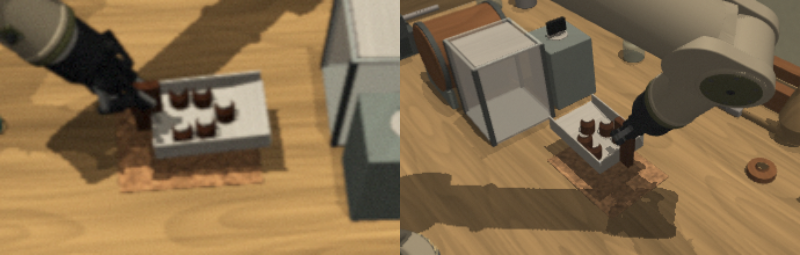

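```bash
cat >> h.py <<'E'
def plan(wps,x=.399,ref=None):
    s=bot.get_state();p0=s["eef_pos"];R0=R.from_euler("xyz",s["tool_rot"]).as_matrix();z0=R0[:,2];a0=np.arctan2(z0[1],-z0[2])
    print(p0,a0)
    for w in wps:
        y,z,th=w[:3];xx=w[3] if len(w)>3 else x
        c,sn=np.cos(th),np.sin(th);gy=y-.167*c+.067*sn;gz=z+.167*sn+.067*c;a=.6-th
        T=np.array([xx,gy-.155*np.sin(a),gz+.155*np.cos(a)])
        print(w,"TCP",T.round(3),"->",(R0.T@(T-p0)*100).round(2),round(a-a0,3))
E
python3 - <<'E'
from h import *
plan([(.05,.2,-.08,.455),(.05,.27,-.08,.43),(.12,.27,-.08),(.2,.265,0),(.25,.25,.1)])
E
```

```text
[ 0.45602743 -0.22280867  0.25830089] 0.6800136035319837
(0.05, 0.2, -0.08, 0.455) TCP [ 0.455 -0.219  0.374] -> [ 7.55 -0.1  -8.77] -0.0
(0.05, 0.27, -0.08, 0.43) TCP [ 0.43  -0.219  0.444] -> [ 11.95  -2.6  -14.21] -0.0
(0.12, 0.27, -0.08) TCP [ 0.399 -0.149  0.444] -> [17.39 -5.7  -9.81] -0.0
(0.2, 0.265, 0) TCP [ 0.399 -0.055  0.46 ] -> [25.76 -5.7  -5.1 ] -0.08
(0.25, 0.25, 0.1) TCP [0.399 0.016 0.469] -> [31.86 -5.7  -1.38] -0.18
```

Request:
{"fn": "step_arm", "kwargs": {"motion": [[[1,0,-1.2],[0,0,0],0.4],[[2.8,0,-3.2],[0,0,0],0.4],[[4.8,0,-5.6],[0,0,0],0.4],[[6.8,-0.3,-8],[0,0,0],0.4],[[8.8,-1,-10.4],[0,0,0],0.4],[[10.6,-1.8,-12.6],[0,0,0],0.4],[[11.6,-2.6,-13.8],[0,0,0],0.4],[[12.5,-3.2,-13.6],[0,0,0],0.4],[[13.8,-4,-12.8],[0,0,0],0.4],[[15.4,-5,-11.4],[0,0,0],0.4],[[17.4,-5.7,-9.8],[0,0,0],0.4],[[17.4,-5.7,-9.8],[0,0,0],0.4]]}}

```text
time_s: 24.4
eef_pos: [0.3981, -0.1456, 0.4431]
tool_rot: [-3.139, -0.682, 1.574]
contact_force: [-0.3, -0.0, -2.7]
gripper_width: 0.154
```

Run:
```python
from h import *
s=bot.get_state();print(s["time_s"],s["q"].round(2),s["gripper_width"])
plan([(.16,.27,-.08),(.2,.265,0),(.25,.25,.1)])
p=bot.read_camera("scene");q=bot.read_camera("side");w=bot.read_camera("wrist")
save(w,"w8.png")
cv2.imwrite("pics/c8.png",np.hstack([cv2.resize(p["color"][50:250,260:500],(384,320)),cv2.resize(q["color"][80:280,100:340],(384,320))])[:,:,::-1])
for pp in(p,q):
  print([proj(pp,[.399+a*.07,.229+b*.07,.2]).round() for a,b in((-1,-1),(1,-1),(1,1),(-1,1))])
```

```text
24.4 [ 0.36  0.06  0.16  1.77 -0.59  1.68  0.58] 0.1540402823009246
[ 0.39808802 -0.14558291  0.44311277] 0.6820656298022766
(0.16, 0.27, -0.08) TCP [ 0.399 -0.109  0.444] -> [2.87 0.11 2.22] -0.002
(0.2, 0.265, 0) TCP [ 0.399 -0.055  0.46 ] -> [8.13 0.13 4.43] -0.082
(0.25, 0.25, 0.1) TCP [0.399 0.016 0.469] -> [14.21  0.16  8.16] -0.182
[array([408.,  98.]), array([418., 142.]), array([476., 138.]), array([463.,  95.])]
[array([166., 189.]), array([220., 166.]), array([190., 147.]), array([139., 166.])]
```

View pics/c8.png

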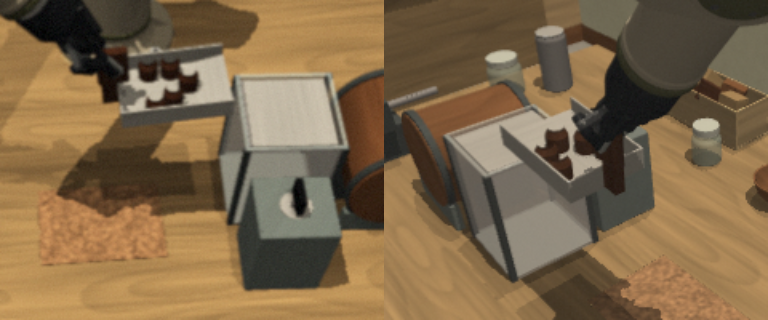

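Run:
```python
from h import *
p=bot.read_camera("scene");q=bot.read_camera("side");out=[]
for pp,(x0,y0) in((p,(390,80)),(q,(120,125))):
  im=cv2.resize(pp["color"][y0:y0+80,x0:x0+100],None,fx=4,fy=4,interpolation=cv2.INTER_CUBIC)
  pts=np.array([(proj(pp,[.399+a*.076,.229+b*.076,.2])-[x0,y0])*4+2 for a,b in((-1,-1),(1,-1),(1,1),(-1,1))]).astype(int)
  cv2.polylines(im,[pts],True,(255,0,0),1);out.append(im)
cv2.imwrite("pics/c9.png",np.hstack(out)[:,:,::-1])
```

```text
(no output)
```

View pics/c9.png

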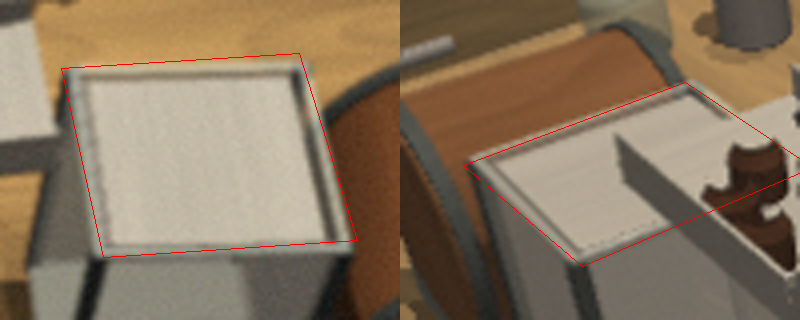

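Request:
{"fn": "step_arm", "kwargs": {"motion": [[[1,0.1,0.7],[0,0,0],0.4],[[2.9,0.2,2.2],[0,0,0],0.4],[[5,0.2,3.1],[0,-0.04,0],0.4],[[7,0.2,4],[0,-0.07,0],0.4],[[9,0.2,5],[0,-0.1,0],0.4],[[11,0.2,6.2],[0,-0.13,0],0.4],[[13,0.2,7.4],[0,-0.16,0],0.4],[[14.2,0.2,8.2],[0,-0.18,0],0.4],[[14.2,0.2,8.2],[0,-0.18,0],0.4],[[14.2,0.2,8.2],[0,-0.18,0],0.4]]}}

```text
time_s: 25.65
eef_pos: [0.4009, 0.0128, 0.4693]
tool_rot: [-3.141, -0.5, 1.571]
contact_force: [-0.6, -0.3, -2.5]
gripper_width: 0.147
```

Run:
```python
from h import *
s=bot.get_state();print(s["time_s"],s["q"].round(2),s["gripper_width"])
plan([(.256,.215,.2),(.256,.182,.35),(.256,.163,.55),(.252,.145,.68),(.250,.128,.8),(.242,.114,.95),(.238,.105,1.05),(.236,.1,1.2)],x=.4)
p=bot.read_camera("scene");q=bot.read_camera("side")
for t in("scoop_lip",):
  print(tri([ray(x,bot.tip_of(x,t)[0]["xy"]) for x in (p,q)]))
```

```text
25.65 [ 0.17 -0.1  -0.05  1.83 -0.5   1.49  0.18] 0.14722224187722513
[0.40088534 0.01281653 0.46929054] 0.5004131947590126
(0.256, 0.215, 0.2) TCP [0.4   0.045 0.457] -> [ 2.24 -0.09  2.67] -0.1
(0.256, 0.182, 0.35) TCP [0.4   0.084 0.452] -> [ 5.41 -0.08  4.89] -0.25
(0.256, 0.163, 0.55) TCP [0.4   0.141 0.462] -> [10.9  -0.08  6.77] -0.45
(0.252, 0.145, 0.68) TCP [0.4   0.177 0.457] -> [13.77 -0.08  8.97] -0.58
(0.25, 0.128, 0.8) TCP [0.4   0.213 0.446] -> [16.42 -0.08 11.59] -0.7
(0.242, 0.114, 0.95) TCP [0.4   0.253 0.434] -> [19.36 -0.07 14.56] -0.85
(0.238, 0.105, 1.05) TCP [0.4   0.28  0.423] -> [21.25 -0.07 16.92] -0.95
(0.236, 0.1, 1.2) TCP [0.4   0.325 0.408] -> [24.48 -0.07 20.39] -1.1
[0.39939497 0.16322428 0.25227046]
```

Request:
{"fn": "step_arm", "kwargs": {"motion": [[[1.1,0,1.3],[0,-0.05,0],0.4],[[2.2,0,2.7],[0,-0.1,0],0.4],[[3.3,0,3.4],[0,-0.15,0],0.4],[[4.4,0,4.1],[0,-0.2,0],0.4],[[5.4,0,4.9],[0,-0.25,0],0.4],[[5.4,0,4.9],[0,-0.25,0],0.4],[[5.4,0,4.9],[0,-0.25,0],0.4]]}}

```text
time_s: 26.55
eef_pos: [0.4011, 0.0833, 0.4524]
tool_rot: [-3.141, -0.252, 1.571]
contact_force: [-0.7, 0.3, -0.5]
gripper_width: 0.152
```

Run:
```python
from h import *
s=bot.get_state();print(s["time_s"],s["q"].round(2),s["gripper_width"])
plan([(.256,.163,.55),(.252,.145,.68),(.250,.128,.8),(.242,.114,.95),(.238,.105,1.05),(.236,.1,1.2)],x=.4)
p=bot.read_camera("scene");q=bot.read_camera("side")
cv2.imwrite("pics/c10.png",np.hstack([cv2.resize(p["color"][50:250,300:540],(384,320)),cv2.resize(q["color"][80:280,100:340],(384,320))])[:,:,::-1])
```

```text
26.55 [ 0.07 -0.11 -0.22  1.84 -0.28  1.38 -0.1 ] 0.15231032507973458
[0.40107546 0.0832915  0.45236739] 0.25198039441967574
(0.256, 0.163, 0.55) TCP [0.4   0.141 0.462] -> [ 5.82 -0.11  0.48] -0.202
(0.252, 0.145, 0.68) TCP [0.4   0.177 0.457] -> [ 9.15 -0.11  1.92] -0.332
(0.25, 0.128, 0.8) TCP [0.4   0.213 0.446] -> [12.36 -0.11  3.8 ] -0.452
(0.242, 0.114, 0.95) TCP [0.4   0.253 0.434] -> [15.94 -0.11  5.96] -0.602
(0.238, 0.105, 1.05) TCP [0.4   0.28  0.423] -> [18.35 -0.11  7.78] -0.702
(0.236, 0.1, 1.2) TCP [0.4   0.325 0.408] -> [22.34 -0.11 10.35] -0.852
```

View pics/c10.png

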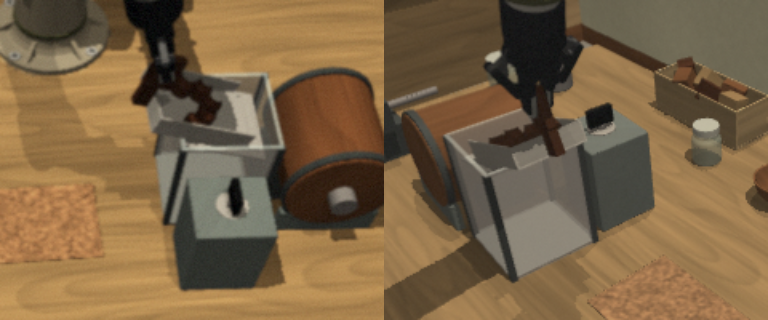

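Request:
{"fn": "step_arm", "kwargs": {"motion": [[[3,-0.1,0.3],[0,-0.1,0],0.4],[[5.8,-0.1,0.5],[0,-0.2,0],0.4],[[7.5,-0.1,1.2],[0,-0.265,0],0.4],[[9.2,-0.1,1.9],[0,-0.33,0],0.4],[[10.8,-0.1,2.8],[0,-0.39,0],0.4],[[12.4,-0.1,3.8],[0,-0.45,0],0.4],[[14.2,-0.1,4.9],[0,-0.53,0],0.4],[[16,-0.1,6],[0,-0.6,0],0.4],[[18.4,-0.1,7.8],[0,-0.7,0],0.4],[[20.4,-0.1,9.1],[0,-0.78,0],0.4],[[22.3,-0.1,10.3],[0,-0.85,0],0.4],[[22.3,-0.1,10.3],[0,-0.85,0],0.4]]}}

```text
time_s: 27.85
eef_pos: [0.3997, 0.3281, 0.4057]
tool_rot: [-3.136, 0.6, 1.577]
contact_force: [-2.0, 4.3, -0.5]
gripper_width: 0.152
```

Request:
{"fn": "step_arm", "kwargs": {"motion": [[[0,0,0],[0,0,0],0.4],[[0,0,0],[0,0,0],0.4],[[0,0,0],[0,0,0],0.4],[[0,0,0],[0,0,0],0.4],[[0,0,0],[0,0,0],0.4],[[0,0,0],[0,0,0],0.4]]}}

```text
time_s: 28.45
eef_pos: [0.4001, 0.325, 0.408]
tool_rot: [3.141, 0.599, 1.57]
contact_force: [0.6, 4.7, -0.4]
gripper_width: 0.152
```

Run:
```python
from h import *
s=bot.get_state();print(s["time_s"],s["q"].round(2),s["gripper_width"])
plan([(.25,.128,.8)],x=.4)
p=bot.read_camera("scene");q=bot.read_camera("side")
cv2.imwrite("pics/c11.png",np.hstack([cv2.resize(p["color"][50:230,340:520],(400,400)),cv2.resize(q["color"][100:280,110:290],(400,400))])[:,:,::-1])
```

```text
28.45 [-0.43  0.37 -0.58  1.5   0.51  1.84 -1.03] 0.1523502006369279
[0.40007404 0.32504294 0.40802733] -0.5994911948518181
(0.25, 0.128, 0.8) TCP [0.4   0.213 0.446] -> [-11.46  -0.     3.18] 0.399
```

View pics/c11.png

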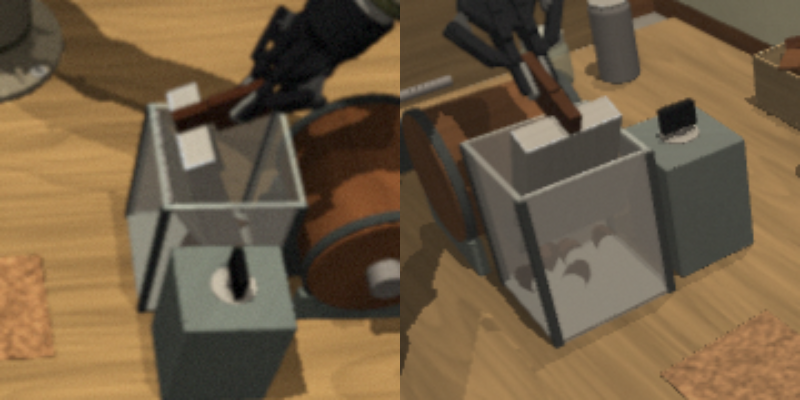

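```bash
cat >> h.py <<'E'
def tray(p,s):
    "count brown/dark pixels in the tray as seen by wrist camera (scoop frame fixed in the tool)"
    Rt=R.from_euler("xyz",s["tool_rot"]).as_matrix();g=s["eef_pos"]+.155*Rt[:,2]
    Rs=R.from_euler("y",0).as_matrix()
    # scoop axes in tool: grasp tilt .6: level scoop -> tool z=(sin.6,0,-cos.6) in scoop (x nose)
    zt=Rt[:,2];xt=Rt[:,0];c,n=np.cos(.6),np.sin(.6)
    xs=c*xt+n*zt;zs=n*xt-c*zt;ys=np.cross(zs,xs)
    P=[g+xs*(a+.080)+ys*b+zs*(.003-.078) for a,b in((-.07,-.05),(-.07,.05),(.085,.05),(.085,-.05))]
    q=np.array([proj(p,x) for x in P]);m=np.zeros((400,640),np.uint8);cv2.fillPoly(m,[q.astype(int)],1)
    hsv=cv2.cvtColor(p["color"],cv2.COLOR_RGB2HSV)
    b=((hsv[...,1]>110)&(hsv[...,2]<140)&(m>0)).astype(np.uint8)
    n,l,st,ce=cv2.connectedComponentsWithStats(b)
    print(q.round().tolist(),m.sum(),[(st[i].tolist()) for i in range(1,n) if st[i,4]>30])
E
python3 - <<'E'
from h import *
s=bot.get_state();w=bot.read_camera("wrist");save(w,"w12.png");tray(w,s)
q=bot.read_camera("side");save(q,"s12.png")
for d in bot.silhouettes(q,"foot0_c"): print(np.round(d["xy"]),d["p"],d["mask"].sum())
a=q["color"][205:270,150:240].astype(int);b=((a[...,0]-a[...,2]>30)&(a.sum(2)<330)).astype(np.uint8)
n,l,st,c=cv2.connectedComponentsWithStats(b);print([st[i].tolist() for i in range(1,n) if st[i,4]>8])
E
```

```text
[[389.0, 264.0], [249.0, 265.0], [262.0, 86.0], [375.0, 86.0]] 22823 [[300, 205, 36, 60, 1899]]
[352. 369.] 0.7 211
[[0, 19, 90, 44, 800], [74, 50, 16, 12, 29]]
```

Run:
```python
import cv2,numpy as np
w=cv2.imread("pics/w12.png");s=cv2.imread("pics/s12.png")
cv2.imwrite("pics/c12.png",np.hstack([w[40:340,160:480][:, :][:300],cv2.resize(s[140:260,140:260],(480,480))[:300] if 0 else cv2.resize(s[160:260,140:260],(360,300),interpolation=cv2.INTER_CUBIC)]))
```

```text
(no output)
```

View pics/c12.png

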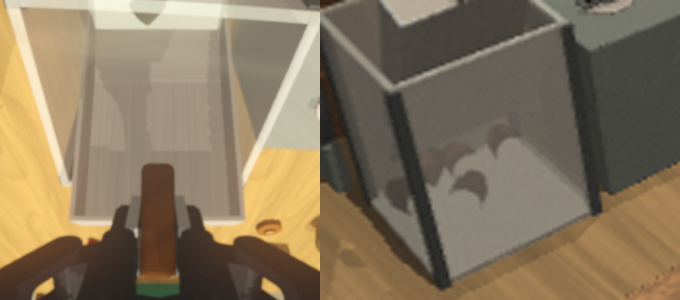

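Run:
```python
from h import *
plan([(.238,.108,1.05),(.242,.12,.95),(.25,.135,.8),(.256,.17,.55),(.256,.19,.35),(.256,.225,.2),(.25,.25,.1)],x=.4)
```

```text
[0.40006532 0.32519036 0.4079043 ] -0.5998376250817287
(0.238, 0.108, 1.05) TCP [0.4   0.28  0.426] -> [-4.7  -0.01  1.05] 0.15
(0.242, 0.12, 0.95) TCP [0.4   0.253 0.44 ] -> [-7.83 -0.    1.42] 0.25
(0.25, 0.135, 0.8) TCP [0.4   0.213 0.453] -> [-11.87  -0.     2.61] 0.4
(0.256, 0.17, 0.55) TCP [0.4   0.141 0.469] -> [-18.67  -0.     5.34] 0.65
(0.256, 0.19, 0.35) TCP [0.4   0.084 0.46 ] -> [-22.89  -0.     9.3 ] 0.85
(0.256, 0.225, 0.2) TCP [0.4   0.045 0.467] -> [-26.42  -0.    10.96] 1.0
(0.25, 0.25, 0.1) TCP [0.4   0.016 0.469] -> [-28.97  -0.    12.37] 1.1
```

Request:
{"fn": "step_arm", "kwargs": {"motion": [[[-2.5,0,0.5],[0,0.07,0],0.4],[[-4.7,0,1],[0,0.15,0],0.4],[[-7.8,0,1.4],[0,0.25,0],0.4],[[-9.8,0,2],[0,0.33,0],0.4],[[-11.9,0,2.6],[0,0.4,0],0.4],[[-15.3,0,3.9],[0,0.53,0],0.4],[[-18.7,0,5.3],[0,0.65,0],0.4],[[-20.8,0,7.3],[0,0.75,0],0.4],[[-22.9,0,9.3],[0,0.85,0],0.4],[[-26.4,0,11],[0,1,0],0.4],[[-29,0,12.4],[0,1.1,0],0.4],[[-29,0,12.4],[0,1.1,0],0.4]]}}

```text
time_s: 29.9
eef_pos: [0.3994, 0.01, 0.4682]
tool_rot: [-3.138, -0.502, 1.559]
contact_force: [0.2, 0.2, -2.2]
gripper_width: 0.149
```

Run:
```python
from h import *
s=bot.get_state();print(s["q"].round(2))
# pad home: lip y .031, level: lip z = .004+.011
plan([(.2,.265,0),(.12,.27,0,.42),(.031,.2,0,.455),(.031,.06,0,.455),(.031,.03,0,.456)],x=.4)
w=bot.read_camera("wrist");tray(w,s)
p=bot.read_camera("scene");b=p["color"]
hsv=cv2.cvtColor(b,cv2.COLOR_RGB2HSV)
for d in bot.silhouettes(p,"pad"): print(d["p"],d["xy"],atz(p,d["xy"],.004),d["mask"].sum());m=d["mask"];ys,xs=np.nonzero(m);print(cv2.minAreaRect(np.c_[xs,ys].astype(np.float32)),[atz(p,c,.004).round(3)[:2] for c in cv2.boxPoints(cv2.minAreaRect(np.array([atz(p,(x,y),.004)[:2] for x,y in zip(xs,ys)],np.float32)))] and cv2.boxPoints(cv2.minAreaRect(np.array([atz(p,(x,y),.004)[:2] for x,y in zip(xs,ys)],np.float32))))
```

```text
[ 0.23 -0.11 -0.1   1.84 -0.51  1.49  0.18]
[0.39942897 0.00999936 0.46821078] 0.5020272936820843
(0.2, 0.265, 0) TCP [ 0.4   -0.055  0.46 ] -> [-6.05  0.12 -2.38] 0.098
(0.12, 0.27, 0, 0.42) TCP [ 0.42  -0.135  0.465] -> [-12.81   2.2   -6.66] 0.098
(0.031, 0.2, 0, 0.455) TCP [ 0.455 -0.224  0.395] -> [-23.94   5.81  -4.8 ] 0.098
(0.031, 0.06, 0, 0.455) TCP [ 0.455 -0.224  0.255] -> [-30.68   5.85   7.47] 0.098
(0.031, 0.03, 0, 0.456) TCP [ 0.456 -0.224  0.225] -> [-32.12   5.96  10.1 ] 0.098
[[389.0, 265.0], [250.0, 265.0], [263.0, 87.0], [375.0, 87.0]] 22695 [[300, 205, 35, 60, 1879]]
```

Request:
{"fn": "step_arm", "kwargs": {"motion": [[[-3,0,-1.2],[0,0.05,0],0.4],[[-6,0,-2.4],[0,0.1,0],0.4],[[-9.5,1,-4.6],[0,0.1,0],0.4],[[-12.8,2.2,-6.7],[0,0.1,0],0.4],[[-16.5,3.5,-6.2],[0,0.1,0],0.4],[[-20,4.8,-5.5],[0,0.1,0],0.4],[[-23.9,5.7,-4.8],[0,0.1,0],0.4],[[-26,5.7,-1],[0,0.1,0],0.4],[[-28.3,5.7,3.2],[0,0.1,0],0.4],[[-30.7,5.7,7.4],[0,0.1,0],0.4],[[-30.7,5.7,7.4],[0,0.1,0],0.4],[[-30.7,5.7,7.4],[0,0.1,0],0.4]]}}

```text
time_s: 31.25
eef_pos: [0.4576, -0.2168, 0.2576]
tool_rot: [-3.139, -0.602, 1.572]
contact_force: [0.8, 0.2, -0.5]
gripper_width: 0.148
```

Run:
```python
from h import *
s=bot.get_state();print(s["tool_rot"],s["contact_force"])
R0=R.from_euler("xyz",s["tool_rot"]).as_matrix()
for z in(.22,.2115,.2085): print((R0.T@(np.array([.456,-.224,z])-s["eef_pos"])*100).round(2))
p=bot.read_camera("scene");save(p,"s13.png")
```

```text
[-3.13944766 -0.601529    1.57203032] [ 0.77950289  0.1881384  -0.52823919]
[-2.72 -0.15  2.69]
[-3.2  -0.15  3.39]
[-3.37 -0.15  3.64]
```

Request:
{"fn": "step_arm", "kwargs": {"motion": [[[-1.5,-0.1,1.2],[0,0,0],0.4],[[-2.7,-0.1,2.7],[0,0,0],0.4],[[-3,-0.1,3.1],[0,0,0],0.4],[[-3.2,-0.1,3.4],[0,0,0],0.4],[[-3.2,-0.1,3.4],[0,0,0],0.4],[[-3.2,-0.1,3.4],[0,0,0],0.4],[[-3.2,-0.1,3.4],[0,0,0],0.4]]}}

```text
time_s: 32.0
eef_pos: [0.4563, -0.2254, 0.2116]
tool_rot: [3.14, -0.599, 1.572]
contact_force: [0.3, -0.6, -0.8]
gripper_width: 0.151
```

Run:
```python
from h import *
p=bot.read_camera("scene");q=bot.read_camera("side");w=bot.read_camera("wrist")
cv2.imwrite("pics/c14.png",np.hstack([cv2.resize(p["color"][130:250,260:460],(400,240)),cv2.resize(q["color"][190:330,190:390],(343,240))])[:,:,::-1])
for t in["scoop_lip","scoop"]:
  a=[bot.tip_of(x,t) for x in(p,q)]
  if all(a):print(t,tri([ray(x,b[0]["xy"]) for x,b in zip((p,q),a)]).round(4))
```

```text
scoop_lip [0.4476 0.0295 0.0185]
scoop [ 0.4512 -0.0469  0.0109]
```

View pics/c14.png

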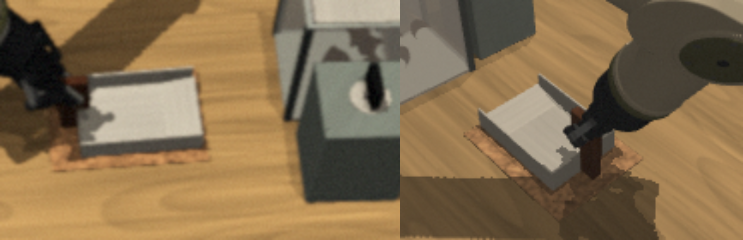

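Request:
{"fn": "step_arm", "kwargs": {"motion": [[[-0.1,0,0.15],[0,0,0],0.4],[[-0.1,0,0.15],[0,0,0],0.4],[[-0.1,0,0.15],[0,0,0],0.4]]}}

```text
time_s: 32.65
eef_pos: [0.4561, -0.2254, 0.2095]
tool_rot: [3.141, -0.6, 1.571]
contact_force: [-1.9, -0.5, 5.9]
gripper_width: 0.149
```

Request:
{"fn": "step_arm", "kwargs": {"motion": [[[0,0,0],[0,0,0],2.5],[[0,0,0],[0,0,0],5],[[0,0,0],[0,0,0],5],[[0,0,-4],[0,0,0],5],[[0,0,-8],[0,0,0],5],[[0,0,-12],[0,0,0],5],[[0,0,-16],[0,0,0],5],[[0,0,-16],[0,0,0],5],[[0,0,-16],[0,0,0],5]]}}

```text
time_s: 33.55
eef_pos: [0.456, -0.3161, 0.3414]
tool_rot: [3.14, -0.599, 1.571]
contact_force: [-0.4, 1.1, 0.0]
gripper_width: 0.587
```

Run:
```python
from h import *
s=bot.get_state();print(s["eef_pos"],s["tool_rot"])
p=bot.read_camera("scene");q=bot.read_camera("side")
for t in["scoop_grip","scoop_lip","scoop","key_grip"]:
  a=[bot.tip_of(x,t) for x in(p,q)]
  if all(a):print(t,tri([ray(x,b[0]["xy"]) for x,b in zip((p,q),a)]).round(4),[ (b[0]["xy"],b[0]["p"]) for b in a])
# key bar from dark pixels above box
for n,pp,(x0,x1,y0,y1) in(("scene",p,(425,470,155,195)),("side",q,(220,250,138,168))):
  a=pp["color"][y0:y1,x0:x1].astype(int).sum(2)<110
  ys,xs=np.nonzero(a);print(n,len(xs),xs.min()+x0,xs.max()+x0,ys.min()+y0,ys.max()+y0,xs.mean()+x0,ys.mean()+y0)
  print([proj(pp,[.55,.218,z]).round(1) for z in(.168,.186,.2)])
r=[]
```

```text
[ 0.45597841 -0.31605181  0.3413661 ] [ 3.1404076  -0.59907857  1.57059297]
scoop_grip [ 0.4561 -0.1318  0.0807] [([297.2, 174.5], 0.71), ([297.3, 265.2], 0.8)]
scoop_lip [ 0.6196  0.1203 -0.2076] [([366.8, 299.6], 0.38), ([253.1, 253.8], 0.96)]
scoop [ 0.4513 -0.0485  0.0087] [([327.9, 187.3], 0.96), ([271.9, 269.3], 0.94)]
key_grip [0.5454 0.212  0.1858] [([443.8, 171.4], 0.47), ([232.4, 152.0], 0.68)]
scene 155 443 469 157 183 450.09032258064514 171.15483870967742
[array([446.5, 175.7]), array([448.1, 171.3]), array([449.4, 167.7])]
side 173 226 242 145 160 234.34104046242774 152.3063583815029
[array([234.8, 157.4]), array([234. , 151.5]), array([233.3, 146.8])]
```

Request:
{"fn": "step_arm", "kwargs": {"motion": [[[2.4,0,-0.8],[0,-0.14,0],5],[[4.7,0,-1.6],[0,-0.28,0],5],[[7.1,0,-2.4],[0,-0.42,0],5],[[9.5,0,-3.2],[0,-0.56,0],5],[[9.5,0,-3.2],[0,-0.6,0],5],[[9.5,0,-3.2],[0,-0.6,0],5]]}}

```text
time_s: 34.65
eef_pos: [0.4564, -0.2538, 0.4223]
tool_rot: [3.139, 0.001, 1.574]
contact_force: [-0.7, 0.4, -1.2]
gripper_width: 0.586
```

Request:
{"fn": "step_arm", "kwargs": {"motion": [[[4,0.8,0],[0,0,-0.14],5],[[8,1.6,0],[0,0,-0.28],5],[[12,2.4,0],[0,0,-0.42],5],[[16,3.2,0],[0,0,-0.56],5],[[20,4,0],[0,0,-0.7],5],[[24,4.8,0],[0,0,-0.84],5],[[28,5.6,0],[0,0,-0.98],5],[[32,6.4,0],[0,0,-1.12],5],[[36,7.2,0],[0,0,-1.26],5],[[40,8,0],[0,0,-1.4],5],[[44,8.8,0],[0,0,-1.51],5],[[47,9.3,0],[0,0,-1.51],5]]}}

```text
time_s: 35.85
eef_pos: [0.5493, 0.2164, 0.4198]
tool_rot: [3.14, -0.004, 3.085]
contact_force: [-0.6, -0.0, 0.8]
gripper_width: 0.586
```

Request:
{"fn": "step_arm", "kwargs": {"motion": [[[0,0,0],[0,0,0],6],[[0,0,0],[0,0,0],6],[[0,0,0],[0,0,0],6]]}}

```text
time_s: 36.15
eef_pos: [0.5496, 0.2128, 0.4205]
tool_rot: [-3.141, -0.002, 3.078]
contact_force: [0.7, -0.0, -0.0]
gripper_width: 0.701
```

Run:
```python
from h import *
s=bot.get_state();print(s["time_s"],s["eef_pos"],s["tool_rot"],s["q"].round(2),s["gripper_width"])
R0=R.from_euler("xyz",s["tool_rot"]).as_matrix()
p=bot.read_camera("wrist");save(p,"w15.png")
for d in bot.tip_of(p,"key_grip"): print(d,atz(p,d["xy"],.186))
for d in bot.silhouettes(p,"key_grip"): print(d["xy"],d["p"],d["mask"].sum(),atz(p,d["xy"],.2))
print(proj(p,[.549,.216,.2]))
for X in([.549,.216,.345]),: print((R0.T@(np.array(X)-s["eef_pos"])*100).round(2))
a=p["color"].astype(int).sum(2)<90;n,l,st,c=cv2.connectedComponentsWithStats(a.astype(np.uint8))
for i in range(1,n):
  if 100<st[i,4]<6000: print(st[i],c[i],atz(p,c[i],.2).round(3))
```

```text
36.15 [0.54955812 0.21281949 0.42050162] [-3.14074017e+00 -1.57708836e-03  3.07792683e+00] [-0.22  0.31 -0.27  1.44  0.08  1.4   1.02] 0.7012421951902911
{'xy': [325.7, 221.0], 'p': 0.72} [0.55282664 0.21779498 0.186     ]
[328.2, 215.1] 0.55 1267 [0.54376615 0.21961622 0.2       ]
[323.27932409 222.75049067]
[0.06 0.32 7.55]
[   0  348  175   52 4972] [ 94.99798874 376.20897023] [0.674 0.018 0.2  ]
```

Request:
{"fn": "step_arm", "kwargs": {"motion": [[[0,0.4,3],[0,0,0],6],[[0,0.4,6],[0,0,0],6],[[0,0.4,7.6],[0,0,0],6],[[0,0.4,7.6],[0,0,0],6],[[0,0.4,7.6],[0,0,0],0.4],[[0,0.4,7.6],[0,0,0],0.4],[[0,0.4,7.6],[0,0,0],0.4],[[0,0.4,7.6],[0,0,0],0.4],[[0,0.4,7.6],[0,0,0],0.4],[[0,0.4,7.6],[0,0,0],0.4],[[0,0.4,7.6],[0,0,0],0.4],[[0,0.4,7.6],[0,0,0],0.4]], "newtons": 40}}

```text
time_s: 37.5
eef_pos: [0.5496, 0.2179, 0.3467]
tool_rot: [-3.141, 0.002, 3.08]
contact_force: [-2.8, -3.9, 5.3]
gripper_width: 0.132
```

Run:
```python
from h import *
s=bot.get_state();print(s["time_s"],s["eef_pos"],s["tool_rot"],s["q"].round(2),s["gripper_width"],s["contact_force"],s["torque"])
p=bot.read_camera("scene");q=bot.read_camera("side");
a=q["color"]
for d in bot.silhouettes(p,"scoop")[:1]+bot.silhouettes(q,"scoop")[:1]: print(d["p"],d["xy"],d["mask"].sum())
```

```text
37.5 [0.54955068 0.21790455 0.34674888] [-3.14105779e+00  1.80221212e-03  3.07969811e+00] [-0.22  0.36 -0.27  1.54  0.1   1.25  1.  ] 0.13203696299940584 [-2.81382268 -3.9108295   5.29673039] [-0.73057513  0.45027601  0.04384197]
0.76 [325.0, 182.9] 2708
0.85 [276.4, 268.1] 2838
```

Request:
{"fn": "step_arm", "kwargs": {"motion": [[[0,0,0],[0,0,0.12],0.4],[[0,0,0],[0,0,0.24],0.4],[[0,0,0],[0,0,0.36],0.4],[[0,0,0],[0,0,0.48],0.4],[[0,0,0],[0,0,0.6],0.4],[[0,0,0],[0,0,0.72],0.4],[[0,0,0],[0,0,0.84],0.4],[[0,0,0],[0,0,0.96],0.4],[[0,0,0],[0,0,1.06],0.4],[[0,0,0],[0,0,1.14],0.4],[[0,0,0],[0,0,1.14],0.4]]}}

```text
time_s: 38.8
eef_pos: [0.5497, 0.218, 0.3467]
tool_rot: [3.14, 0.001, 1.938]
contact_force: [-1.6, -4.2, 6.0]
gripper_width: 0.13
```

Run:
```python
from h import *
s=bot.get_state();print(s["eef_pos"],s["tool_rot"],s["contact_force"],s["torque"],s["gripper_width"])
```

```text
[0.54969737 0.21799159 0.34674909] [3.13960700e+00 1.23218276e-03 1.93820174e+00] [-1.63786648 -4.21068507  6.01944771] [-0.89390706  0.19340418  0.07095599] 0.13027442409310833
```

Torque now ~0.07 N·m, only the spring. Push on to the stop in small steps.

Request:
{"fn": "step_arm", "kwargs": {"motion": [[[0,0,0],[0,0,0.04],0.4],[[0,0,0],[0,0,0.08],0.4],[[0,0,0],[0,0,0.08],0.4]]}}

```text
time_s: 39.1
eef_pos: [0.5497, 0.218, 0.3468]
tool_rot: [3.139, 0.001, 1.861]
contact_force: [0.2, -5.0, 6.0]
gripper_width: 0.131
```

Run:
```python
from h import *
s=bot.get_state();print(s["eef_pos"],s["tool_rot"],s["contact_force"],s["torque"],s["gripper_width"])
```

```text
[0.54969003 0.21800025 0.34676429] [3.13946529e+00 1.16983128e-03 1.86071049e+00] [ 0.21020427 -4.97574243  5.95572037] [-0.95983193  0.14024846  0.59339202] 0.1309019521208764
```

Request:
{"fn": "step_arm", "kwargs": {"motion": [[[0,0,0],[0,0,0.04],0.4],[[0,0,0],[0,0,0.08],0.4],[[0,0,0],[0,0,0.08],0.4]]}}

```text
time_s: 39.4
eef_pos: [0.5496, 0.2181, 0.3468]
tool_rot: [3.139, 0.002, 1.782]
contact_force: [0.1, -5.2, 6.7]
gripper_width: 0.132
```

Run:
```python
from h import *
s=bot.get_state();print(s["eef_pos"],s["tool_rot"],s["contact_force"],s["torque"],s["gripper_width"])
```

```text
[0.54963903 0.21808349 0.34682741] [3.13925924e+00 1.58457541e-03 1.78243992e+00] [ 0.11433403 -5.15306115  6.65940425] [-1.28561725  0.13808019  1.58730916] 0.13226728206489477
```

Request:
{"fn": "step_arm", "kwargs": {"motion": [[[0,0,0],[0,0,-0.06],0.4],[[0,0,0],[0,0,-0.06],8.5],[[0,0,0],[0,0,-0.06],8.5],[[0,0,0],[0,0,-0.06],8.5],[[0,0,0],[0,0,-0.06],8.5],[[0,0,-3],[0,0,-0.06],8.5],[[0,0,-7],[0,0,-0.06],8.5],[[0,0,-11],[0,0,-0.06],8.5],[[0,0,-15],[0,0,-0.06],8.5],[[0,0,-15],[0,0,-0.06],8.5],[[0,0,-15],[0,0,-0.06],8.5],[[0,0,-15],[0,0,-0.06],8.5]]}}

```text
time_s: 40.6
eef_pos: [0.5491, 0.2189, 0.4938]
tool_rot: [-3.14, 0.0, 1.841]
contact_force: [-0.2, 0.0, -1.1]
gripper_width: 0.995
```

Request:
{"fn": "step_arm", "kwargs": {"motion": [[[-4,4,0],[0,0,0],8.5],[[-8,8,0],[0,0,0],8.5],[[-12,8,0],[0,0,0],8.5],[[-12,8,0],[0,0,0],8.5]]}}

```text
time_s: 41.0
eef_pos: [0.6615, 0.1161, 0.4914]
tool_rot: [-3.136, 0.005, 1.829]
contact_force: [-0.3, -0.5, -0.9]
gripper_width: 0.998
```

Run:
```python
from h import *
s=bot.get_state();print(s["time_s"],s["eef_pos"],s["contact_force"])
p=bot.read_camera("scene");q=bot.read_camera("side")
cv2.imwrite("pics/c16.png",np.hstack([cv2.resize(p["color"][80:320,180:500],(427,320)),cv2.resize(q["color"][110:310,110:340],(368,320))])[:,:,::-1])
```

```text
41.0 [0.66145515 0.11610694 0.49140492] [-0.33893486 -0.46737912 -0.93795066]
```

View pics/c16.png

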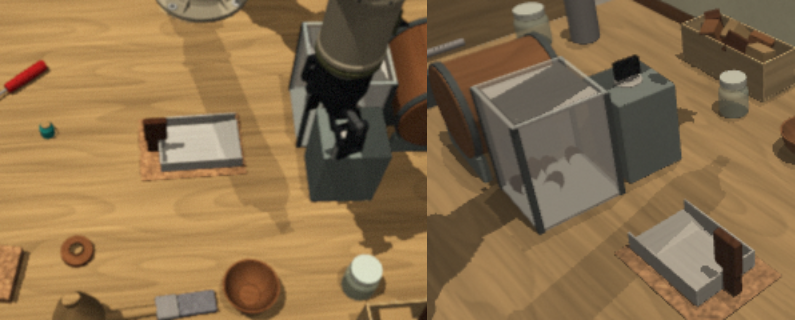

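```bash
python3 -c "
from plant import bot
print(bot.job_done())"
```

```text
the job is handed in; nothing more can be done
None
```

I finished the job and handed it in at about 41 s of the 210 s allowed; it reports no verdict. I put the five dark feet into the scoop, pushed the flap down with the scoop's nose and tipped them in. I then set the empty scoop back on its pad, twisted the start key clockwise to its stop and let go.

- **Feet and hopper:** a close picture showed an empty tray and five feet on the hopper floor. The last picture shows the flap shut again.
- **Scoop:** the last picture shows it standing level on the cork pad. The network's points put it at most about 3° turned from how it started, which I left.
- **Key:** at the stop the torque rose from about 0.07 to 1.6 N m. The last picture shows the key back at rest.
- **Other things:** I did not touch the turquoise foot, wheel or bowl.
- **Checks that disagreed:** the network's points were poor at times: scoop lip twice, key once, pad not found from above. I used the measured geometry and the recorded pick-up pose instead.

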